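Kick up the sprung V rest and lay the shaft in the cradle

TASK

Put the shaft cradle to use: with the fingertips push the crossbar of the sprung folding rest until it snaps over to its upright stop, then press the bar against that stop with about 15 N for a second to make sure it is home, never pushing the rest harder than 25 N. Then take the shaft from the wooden stand and lay it gently into the two V's of the cradle, centred between them, and let go; do not disturb the other things on the bench.

Things in the scene. Friction and masses are not known exactly. Their poses are not given: they have to be found in the camera images.
- cradle: Shaft cradle bolted to the bench: grey base plate 250 x 110 x 12 mm, a fixed post with an upward 90-degree V at x = -80 mm, and a sprung folding rest with a like V, hinged at x = +105 mm about an axis parallel to y. Each V is 18 mm long in x, 46 mm across, upper edges 170 mm above the bench. Origin: on the bench under the midpoint between the V's; x points from fixed post to folding rest, z up.
- cradle_seat (a point): Point of the cradle 165 mm above the bench, over the cradle's origin (axes as the cradle): the shaft's centre when it lies properly in both V's (V's at x = -80 and +80 mm from here).
- rest_hinge (a point): Hinge of the folding rest, on its axis, at (105, 0, 35) mm in the cradle's frame; axes as the cradle.
- rest (a joint): Angle of the folding rest. 0: folded stop, leaning out to the cradle's +x. 0.94: upright stop, V level, in line with the fixed V. An over-centre spring holds it at either stop: below about 0.75 it springs back, beyond about 0.82 it snaps to 0.94. Raising it takes a level push of 9 to 14 N on the crossbar at first, then ever less. At the upright stop the bar gives under 1 mm.
- rest_bar (a point): Middle of the rest's crossbar: round bar 12 mm thick, 160 mm long, parallel to the cradle's y, standing out about 55 mm on both sides of the rest's head. It swings at 102 mm radius about the hinge: folded, 69 mm beyond it (+x) and 111 mm above the bench; upright, 21 mm inside it (-x) and 135 mm above the bench. It is pushed towards the cradle's -x.
- shaft_center (a point): Centre of the steel shaft (on its axis; x along the axis): stepped, 220 mm long, middle part 26 mm thick and 110 mm long, both ends 20 mm thick and 55 mm long; 0.4 to 0.75 kg. Both ways round are the same. It starts level in the wooden stand, its axis 62 mm above the bench.
- stand: Wooden stand fixed to the bench in which the shaft lies at the start: base 190 x 60 x 12 mm, two V blocks 18 mm thick at x = -78 and +78 mm, 50 mm wide, upper edges about 68 mm high. Origin on the bench under its middle, x along the shaft.
- bearing: bystander: loose steel ring bearing lying flat, 62 mm across, 18 mm high; origin under its centre
- grease_can: bystander: upright tin, 66 mm across, 100 mm high; origin under its centre
- wrench: bystander: spanner about 160 mm long lying flat; origin at its underside, x along it
- screwdriver: bystander: screwdriver about 200 mm long lying flat; origin at its underside, x along it
- oil_bottle: bystander: upright bottle, 68 mm across, 190 mm high; origin under its centre
- nut_bowl: bystander: small steel bowl, 90 mm across, 40 mm high; origin under its centre
- hammer: bystander: hammer about 260 mm long lying flat; origin at its underside, x along it
Mind the look-alikes: they are no part of the job. Of the things that look like the part that bears shaft_center, the larger one is meant.

How it is judged:
On the way:
1. the rest has snapped to its upright stop and the fingers press it there with 10 to 25 N (value of joint rest above 0.9 rad and contact force between the fingers and rest above 10 N), for 0.4 s.
At the end, for the whole second after the job is handed in: The folding rest is at its upright stop (joint above 0.90) and the shaft lies still in both V's: its centre within 18 mm of the seat point along the cradle's x, within 5 mm across and in height, its axis within 0.06 rad of the cradle's x (value of joint rest above 0.9 rad and x of shaft_center in the frame of cradle between -0.018 and 0.018 m and y of shaft_center in the frame of cradle between -0.005 and 0.005 m and z of shaft_center in the frame of cradle between 0.16 and 0.17 m and angle between the x axis of shaft_center and the x axis of cradle, either way round below 0.06 rad and linear speed of shaft below 0.02 m/s); the robot touches nothing.
It fails at once if the fingers push the folding rest harder than 25 N (contact force between the fingers and rest above 25 N).
It fails at once if the shaft is dropped or rammed onto the cradle (over 60 N) (contact force between shaft and cradle above 60 N).
It fails at once if a bystander is moved more than 30 mm (distance of any of bearing, grease_can, wrench, screwdriver, oil_bottle, nut_bowl, hammer from where it was at the start of the episode above 0.03 m).
It also fails if it takes over 72 s, if anything falls off the work surface, if the arm or the gripper's body presses on something with over 40 N, if the wrist force passes 120 N, or if a joint passes its speed limit or range.

ROBOT

A 6-joint arm with a two-finger parallel gripper is mounted at the origin on the work surface. World frame = base frame: x ahead of the robot, y to its left, z up, the work surface at z = 0. Lengths are in m, angles in rad, forces in N, time in s.
With the tool pointing down it reaches from about 0.35 to 0.775 m from the base axis. Payload 5.5 kg.
Tool frame: the origin (TCP) lies at the very end of the fingers, on their centre line; the grasp point (between the pads) lies 19 mm behind it; z points along the fingers, x is the direction in which the jaws open and shut, and the axes are right-handed (so a half turn about z gives the same grasp; the last joint's range is limited). The gripper opens to 85 mm and grips with 20 to 120 N. Pads are 22 mm wide; open, the fingers measure 114 mm over their backs; the gripper's body (76 mm by 85 mm) begins 54 mm behind the grasp point. The pads swing forward as they close: fully open they stand 13 mm farther back than shut.
Start: joints at [-1.468, 0.313, 0.046, 1.304, 0, 1.431], TCP at [0.138, -0.558, 0.231] pointing down, gripper open.
Joint ranges: [-2.76, 2.76], [-0.86, 1.69], [-1.03, 1.26], [-2.2, 2.34], [-1.47, 1.5], [-3.14, 3.14]. Speed limits (rad/s): [2.57, 2.57, 3.14, 3.14, 3.14, 3.14].

INTERFACE

Orientations are given as a unit quaternion [w, x, y, z].
In Python, from workcell import env gives the robot as it stands.
- The arm moves only by the shell command python3 -m inch 'ROWS' [FORCE]. ROWS is JSON, a list of rows, each a list of 7 numbers: the turn, a rotation vector about the tool's x, y, z each as a share of 8 degrees, from -1 to 1, then the shift along the tool's x, y, z each as a share of 0.05 m, from -1 to 1, then the closure, from 0 (fully open) to 1 (shut). A call has 1 to 12 rows; each row shifts and turns the commanded pose from where the row before left it, along the tool's axes as they then stand; what a row does not reach is not made up. A row lasts 1/10 s, in which the tool goes at most 50 mm and 8.59 degrees, less where a joint would pass 70% of its speed; a pose out of reach is approached as far as the arm can. A call with a number of a shift or a turn outside -1 to 1 is refused whole. A call with a gripper value outside its range is refused whole. The fingers move at their own pace and stop on an object; FORCE is the grip in N (left out, the last holds). Time passes only in rows, so rows that do not move let the fingers close. It gives the time, the measured TCP pose, the force and the opening at its end, in the units of the state.
- env.get_state(): the state, without advancing time (a new reading comes with each control period).
- env.read_camera(name): name is "scene" or "top" or "wrist"; returns the picture (384x512x3 uint8, red, green, blue); there is no depth.
- env.calibration(name): a dict with "fx", "fy", "cx", "cy" (pixels), "rvec" (rotation vector, rad) and "tvec" (3), from world to camera coordinates, as OpenCV has them; the wrist camera has in their place "hand_eye" (4x4, takes a point from camera to tool coordinates, whose origin is the TCP and whose axes are the tool frame's). Camera axes: x right, y down, z forward; pixel columns grow to the right and rows downward; lengths in m; the calibration is good to about 2 mm. A picture is of the moment at which its call begins: read the wrist's pose just before it. calibration takes no time and is no camera call.
- env.hand_in(): hands the job in, once; it reports no verdict.
The state is a dict: "clock": time; "joint_pos": joint angles; "qvel": joint speeds; "tau": joint torques, N m; "tcp_pos": TCP position; "orientation": TCP orientation; "wrist_force": force on the tool from outside, world axes, zero at the start; "ft_torque": the same for the moment, N m; "finger_gap": finger opening in m.
Only numpy, scipy, OpenCV 4.12 (cv2) and the standard library are available. Lean on these libraries where they do the work, as an engineer would, in place of code of your own. Each camera call takes 0.05 s, during which the arm holds its last target.

## Working session

There is one attempt and no reset: what is moved stays moved. The work goes in short steps, Python scripts to look and compute and a shell command to move; the robot and the scene stay as the last step left them, time stands still between calls to the robot, and variables do not carry over. Pictures are saved under pics/ and viewed, and the job is handed in when it is done.

```bash
ls; mkdir -p pics
python3 - <<'E'
from workcell import env
import cv2,numpy as np
for n in ("scene","top","wrist"):
    im=env.read_camera(n); cv2.imwrite(f"pics/{n}0.png",cv2.cvtColor(im,cv2.COLOR_RGB2BGR))
    print(n,env.calibration(n))
print(env.get_state())
E
```

```text
pics
scene {'fx': 462.19339535689966, 'fy': 462.19339535689966, 'cx': 260.8657810843107, 'cy': 188.32192766345676, 'rvec': array([ 2.25613163,  0.77323865, -0.34377676]), 'tvec': array([-0.33634828, -0.19018829,  1.53056207])}
top {'fx': 348.05490275730745, 'fy': 348.05490275730745, 'cx': 255.59165761552953, 'cy': 195.4306545340168, 'rvec': array([ 2.16982051, -2.17920075,  0.16019295]), 'tvec': array([-0.12785876,  0.508179  ,  0.93357224])}
wrist {'fx': 292.9512724189488, 'fy': 292.9512724189488, 'cx': 256.80166628976053, 'cy': 190.6405514579125, 'hand_eye': array([[ 9.99999241e-01,  3.31662571e-04,  1.18689439e-03,
         3.95815586e-04],
       [-6.93533378e-04,  9.47573076e-01,  3.19538394e-01,
        -8.15369036e-02],
       [-1.01869025e-03, -3.19538975e-01,  9.47572586e-01,
        -1.43191145e-01],
       [ 0.00000000e+00,  0.00000000e+00,  0.00000000e+00,
         1.00000000e+00]])}
{'clock': 0.15, 'joint_pos': array([-1.46761930e+00,  3.13824450e-01,  4.52759477e-02,  1.30360148e+00,
        2.53864861e-05,  1.43120963e+00]), 'qvel': array([-3.27404131e-04, -1.52580971e-03,  2.24162638e-03,  8.58728844e-05,
        4.03064134e-04,  1.51348732e-03]), 'tau': array([ 1.88286926e-03, -4.81063342e+01,  2.98815894e+01,  1.39937864e-02,
       -1.35915193e-04,  3.17561742e-06]), 'tcp_pos': array([ 0.13818973, -0.55777208,  0.2306304 ]), 'orientation': array([-4.96033544e-04,  7.87523220e-01, -6.16284610e-01, -4.60661222e-04]), 'wrist_force': array([-0.54177778, -0.24015759, -1.65518755]), 'ft_torque': array([ 0.00868004, -0.01156496, -0.00738691]), 'finger_gap': 0.08517609456319768}
```

View pics/scene0.png

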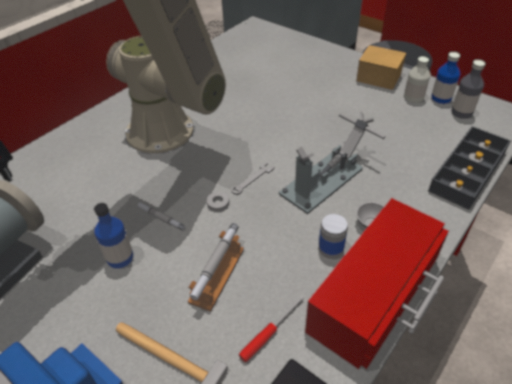

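View pics/top0.png

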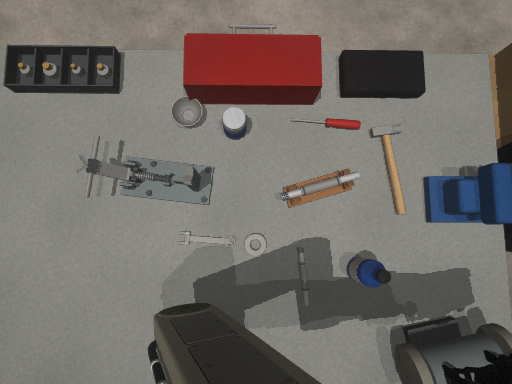

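View pics/wrist0.png

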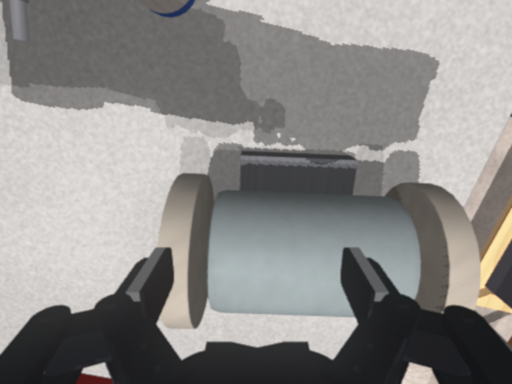

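The top view shows the cradle at about (165,183), with its rest folded out to the left and the crossbar at x≈92. There are two shaft-like things: one in the wooden stand at (318,186) and a thinner one lying on the bench at (304,275). The shaft in the stand fits the description because it is larger and lies in wood. I'll confirm with a crop.

Run:
```python
import cv2,numpy as np
im=cv2.imread("pics/top0.png")
a=cv2.resize(im[160:320,260:390],None,fx=4,fy=4,interpolation=cv2.INTER_CUBIC)[:600]
b=cv2.resize(im[125:215,70:225],None,fx=5,fy=5,interpolation=cv2.INTER_CUBIC)
cv2.imwrite("pics/c1.png",a);cv2.imwrite("pics/c2.png",b)
s=cv2.imread("pics/scene0.png")
cv2.imwrite("pics/c3.png",cv2.resize(s[100:220,270:400],None,fx=5,fy=5,interpolation=cv2.INTER_CUBIC))
def cam(n):
    from workcell import env
    c=env.calibration(n);R=cv2.Rodrigues(c['rvec'])[0];return c,R,c['tvec']
c,R,t=cam("top");print(-R.T@t)
def ray(n,u,v,z):
    c,R,t=cam(n);d=R.T@np.array([(u-c['cx'])/c['fx'],(v-c['cy'])/c['fy'],1]);o=-R.T@t
    return o+d*(z-o[2])/d[2]
for p in [(318,186),(304,275)]:print(ray("top",*p,.06).round(3))
```

```text
[ 0.3944577  -0.10131892  0.99009519]
[ 0.53  -0.299  0.06 ]
[ 0.293 -0.255  0.06 ]
```

View pics/c1.png

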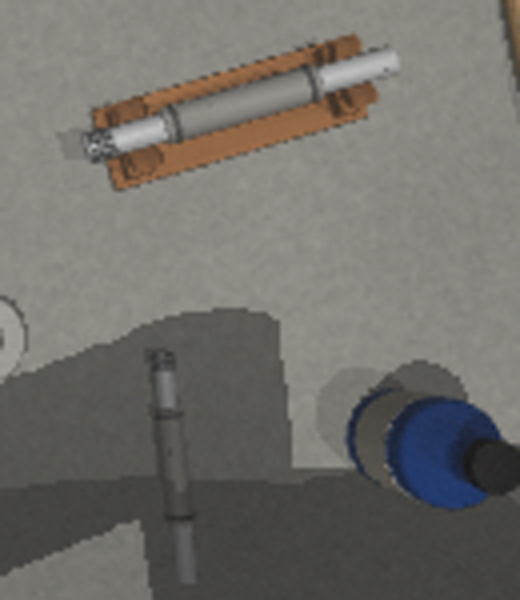

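View pics/c2.png

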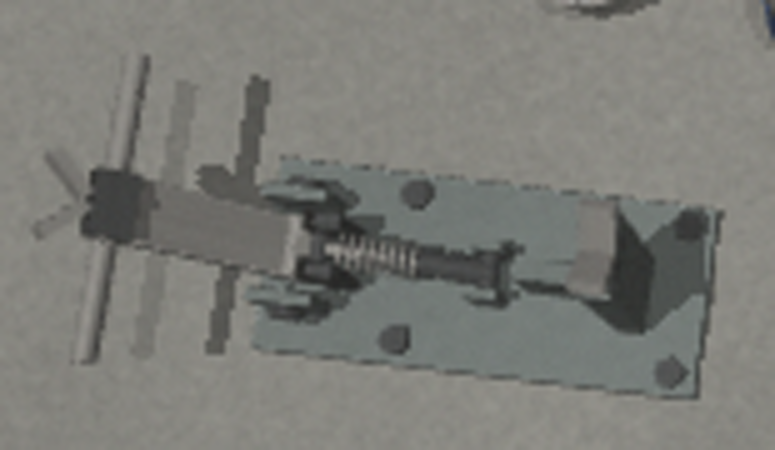

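View pics/c3.png

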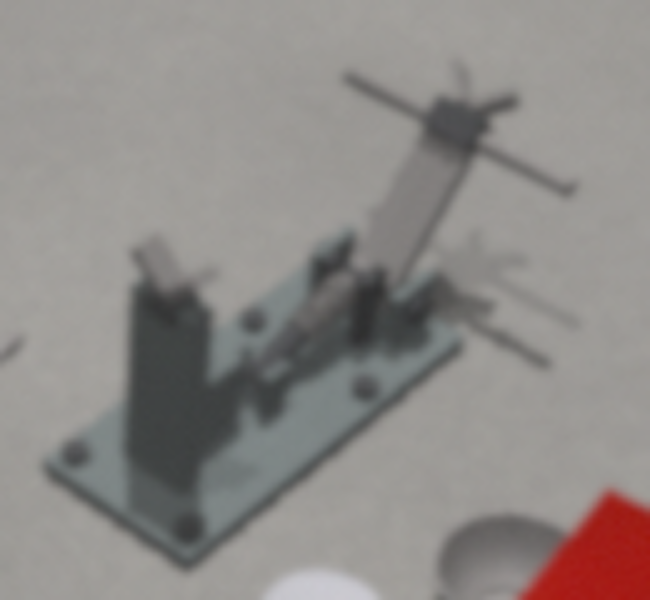

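The crops confirm it: the stepped shaft in the wooden stand, crop (90–398, 146–60), is the larger one. The one at (165,465) is shorter and thinner. The plate corners and both bar ends are clearly visible too. Next I'll compute the poses.

```bash
cat > h.py <<'E'
import cv2,numpy as np
from workcell import env
from scipy.spatial.transform import Rotation as Ro
def cam(n):
    c=env.calibration(n);R=cv2.Rodrigues(c['rvec'])[0];return c,R,np.asarray(c['tvec'])
def ray(n,u,v,z):
    c,R,t=cam(n);d=R.T@np.array([(u-c['cx'])/c['fx'],(v-c['cy'])/c['fy'],1]);o=-R.T@t
    return o+d*(z-o[2])/d[2]
def Rt(s): 
    q=s['orientation'];return Ro.from_quat([q[1],q[2],q[3],q[0]]).as_matrix()
def wray(s,u,v,z):
    c=env.calibration('wrist');H=c['hand_eye'];R=Rt(s)
    d=R@H[:3,:3]@np.array([(u-c['cx'])/c['fx'],(v-c['cy'])/c['fy'],1]);o=s['tcp_pos']+R@H[:3,3]
    return o+d*(z-o[2])/d[2]
def wproj(s,P):
    c=env.calibration('wrist');H=c['hand_eye'];R=Rt(s)
    p=H[:3,:3].T@(R.T@(np.asarray(P)-s['tcp_pos'])-H[:3,3]);return np.array([c['fx']*p[0]/p[2]+c['cx'],c['fy']*p[1]/p[2]+c['cy']])
def proj(n,P):
    c,R,t=cam(n);p=R@np.asarray(P)+t;return np.array([c['fx']*p[0]/p[2]+c['cx'],c['fy']*p[1]/p[2]+c['cy']])
def loc(s,v): return Rt(s).T@np.asarray(v)/0.05
def snap(n,f):
    s=env.get_state();im=cv2.cvtColor(env.read_camera(n),cv2.COLOR_RGB2BGR);cv2.imwrite(f"pics/{f}.png",im);return s,im
E
python3 - <<'E'
from h import *
C=[ray("top",*p,.012)[:2] for p in [(126.4,156),(213.6,166.6),(209.6,204.6),(120.4,194.6)]]
C=np.array(C);m=C.mean(0);ex=(C[0]+C[3]-C[1]-C[2])/2
print("plate",m.round(4),"L",np.linalg.norm(ex),"W",np.linalg.norm((C[0]+C[1]-C[2]-C[3])/2),"yaw",np.arctan2(ex[1],ex[0]))
b=[ray("top",*p,.111)[:2] for p in [(98,136),(87.4,197.4)]]
print("bar",b,(b[0]+b[1])/2,np.linalg.norm(b[0]-b[1]))
a=(b[0]+b[1])/2-m;print("bar-plate",np.linalg.norm(a),np.arctan2(a[1],a[0]),"normal",np.arctan2(*(b[0]-b[1])[::-1])+0)
s0=[ray("top",*p,.062)[:2] for p in [(282,196.5),(359.5,175.5)]]
print("shaft",s0,(s0[0]+s0[1])/2,np.linalg.norm(s0[0]-s0[1]),np.arctan2(*(s0[0]-s0[1])[::-1]))
im=cv2.imread("pics/top0.png");hsv=cv2.cvtColor(im,cv2.COLOR_BGR2HSV)
k=cv2.inRange(hsv,(5,110,60),(20,255,255))[160:215,265:365];
n,l,st,ce=cv2.connectedComponentsWithStats(k)
pts=np.argwhere(k)[:,::-1].astype(np.float32)+(265,160);r=cv2.minAreaRect(pts.astype(np.float32));print(r,ray("top",*r[0],.02))
E
```

```text
plate [0.5535 0.1177] L 0.2498191740177916 W 0.11006437294170779 yaw 1.451314980822054
bar [array([0.65262755, 0.27531382]), array([0.49438688, 0.29419843])] [0.57350721 0.28475612] 0.1593635462097351
bar-plate 0.1682285653585187 1.4518472834689473 normal -0.11877929591157481
shaft [array([ 0.50097569, -0.20022974]), array([ 0.5580883 , -0.41313383])] [ 0.52953199 -0.30668178] 0.2204313975830601 1.8328811175226183
((318.7324523925781, 187.49046325683594), (20.42884063720703, 68.84858703613281), 73.61045837402344) [ 0.53118699 -0.30934159  0.02      ]
```

```bash
python3 -m inch '[[0,0,0,0,0,-1,0],[0,0,0,-0.5,-0.71,0,0],[0,0,0,-0.5,-0.71,0,0],[0,0,0,-0.5,-0.71,0,0],[0,0,0,-0.5,-0.71,0,0],[0,0,0,-0.5,-0.71,0,0],[0,0,0,-0.5,-0.71,0,0],[0,0,0,-0.5,-0.71,0,0],[0,0,0,-0.5,-0.71,0,0],[0,0,0,-0.5,-0.71,0,0],[0,0,0,-0.5,-0.71,0,0],[0,0,0,-0.5,-0.71,0,0]]'
python3 -m inch '[[0,0,-1,0,0,0,0],[0,0,-1,0,0,0,0],[0,0,-1,0,0,0,0],[0,0,-1,0,0,0,0],[0,0,-1,0,0,0,0],[0,0,-1,0,0,0,0],[0,0,-1,0,0,0,0],[0,0,-1,0,0,0,0],[0,0,-0.66,0,0,0,0],[0,0,0,0,0,0,0]]'
```

```text
clock: 1.35
tcp_pos: [0.4519, -0.1957, 0.2812]
orientation: [0.0, 0.788, -0.616, -0.0]
wrist_force: [1.1, -0.8, -0.5]
finger_gap: 0.0855
clock: 2.35
tcp_pos: [0.451, -0.1973, 0.281]
orientation: [-0.0, 0.998, -0.059, -0.0]
wrist_force: [-0.0, -0.1, -0.4]
finger_gap: 0.0852
```

Run:
```python
from h import *
s=env.get_state();R=Rt(s);print(s['clock'],s['tcp_pos'],np.arctan2(R[1,0],R[0,0]),R[:,2],s['joint_pos'])
```

```text
2.35 [ 0.45101458 -0.19725298  0.28104087] -0.11864796019328208 [-4.73409861e-04  2.37484030e-04 -9.99999860e-01] [-5.75490435e-01  1.42111786e-01 -5.27211884e-02  1.37648976e+00
 -5.84201575e-05  1.11395391e+00]
```

```bash
python3 - <<'E'
from h import *
s,im=snap("wrist","w1")
E
python3 -m inch '[[0,0,0,0.09,-0.94,0,0],[0,0,0,0.09,-0.94,0,0],[0,0,0,0.09,-0.94,0,0],[0,0,0,0.09,-0.94,0,0],[0,0,0,0.09,-0.94,0,0],[0,0,0,0.09,-0.94,0,0],[0,0,0,0.09,-0.94,0,0],[0,0,0,0.09,-0.94,0,0],[0,0,0,0.09,-0.94,0,0],[0,0,0,0.09,-0.94,0,0],[0,0,0,0.09,-0.94,0,0],[0,0,0,0.09,-0.94,0,0]]'
python3 -m inch '[[0,0,0,0,0,0,0],[0,0,0,0,0,0,0]]'
python3 - <<'E'
from h import *
s,im=snap("wrist","w2")
print(s['tcp_pos'],s['joint_pos'])
E
```

```text
clock: 3.6
tcp_pos: [0.5717, 0.3582, 0.2811]
orientation: [0.0, 0.998, -0.061, 0.0]
wrist_force: [0.6, -0.7, 0.8]
finger_gap: 0.0853
clock: 3.8
tcp_pos: [0.5713, 0.3573, 0.2796]
orientation: [0.001, 0.998, -0.059, -0.001]
wrist_force: [0.7, -1.0, 0.8]
finger_gap: 0.0853
[0.57129419 0.35733529 0.27962631] [ 4.40111149e-01  5.22111863e-01  4.78529660e-01  1.52953857e+00
 -3.71131777e-04  2.12925669e+00]
```

View pics/w1.png

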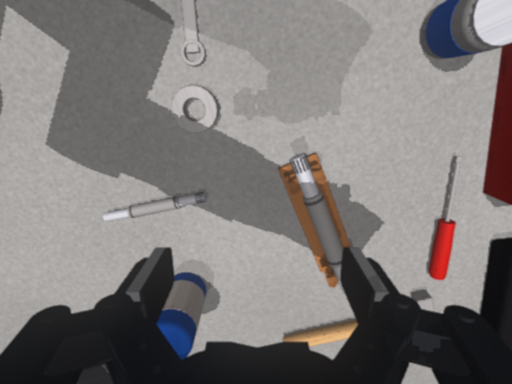

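View pics/w2.png

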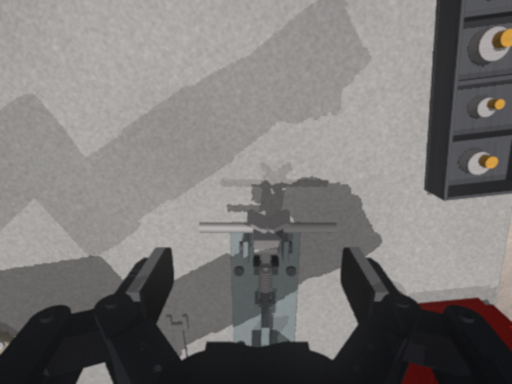

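w2 shows the folded rest's bar from (200,227) to (336,228), with its head at (268,218). w1 shows the shaft in its stand at (320,215).

Run:
```python
from h import *
s=env.get_state()
a=wray(s,200,227.5,.111);b=wray(s,336,227.5,.111);print(a,b,(a+b)/2,np.linalg.norm(a-b))
print([wray(s,*p,.012) for p in [(231,233),(300,233)]])
im=cv2.imread("pics/w2.png");cv2.imwrite("pics/c4.png",cv2.resize(im[160:384,180:350],None,fx=2.6,fy=2.6,interpolation=cv2.INTER_CUBIC))
O=np.array([.5535,.1177]);y=1.4515;ex=np.array([np.cos(y),np.sin(y)])
ax=s['tcp_pos'][:2];print('plate-derived bar x', ((a+b)/2)[:2]-O, (((a+b)/2)[:2]-O)@ex, 'tcp in cradle',(ax-O)@ex,(ax-O)@[-ex[1],ex[0]])
# fixed V
for p in [(585,198),(622,203),(572,292),(605,300)]:
    P=ray("top",p[0]/5+70,p[1]/5+125,.17)[:2]-O;print(P@ex,P@[-ex[1],ex[0]])
```

```text
[0.49606053 0.29460333 0.111     ] [0.65492759 0.2758048  0.111     ] [0.57549406 0.28520406 0.111     ] 0.15997539866995164
[array([0.51547286, 0.23442242, 0.012     ]), array([0.62231978, 0.22178448, 0.012     ])]
plate-derived bar x [0.02199406 0.16750406] 0.16893113916927638 tcp in cradle 0.23896862081949152 0.010667087273270034
-0.07837706482061442 -0.021742296309777625
-0.09613915003847226 -0.021427894611095552
-0.07845213014503817 0.023895538035519873
-0.09441719125353093 0.025866237406821556
```

View pics/c4.png

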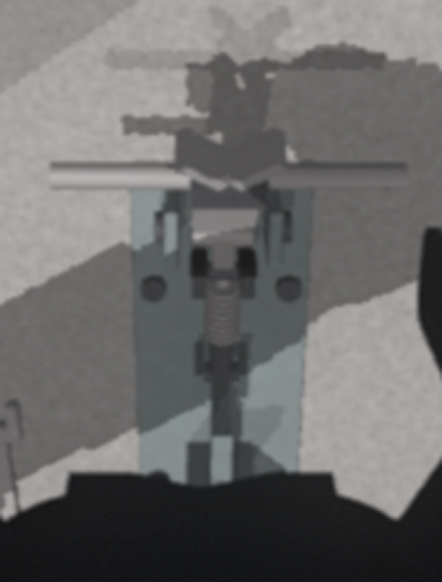

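```bash
python3 -m inch '[[0,0,0,0.23,0,0.3,0],[0,0,0,0,0,0.5,0],[0,0,0,0,0,0.5,0],[0,0,0,0,0,0.5,0],[0,0,0,0,0,0.5,0],[0,0,0,0,0,0.5,0],[0,0,0,0,0,0.5,0],[0,0,0,0,0,0.4,0],[0,0,0,0,0,0.1,0],[0,0,0,0,0,0,0],[0,0,0,0,0,0,0]]'
python3 -m inch '[[0,0,0,0,0.2,0,0],[0,0,0,0,0.2,0,0],[0,0,0,0,0.2,0,0],[0,0,0,0,0.1,0,0],[0,0,0,0,0.1,0,0],[0,0,0,0,0,0,0],[0,0,0,0,0,0,0]]'
python3 - <<'E'
from h import *
s,im=snap("wrist","w3");cv2.imwrite("pics/c5.png",im)
O=np.array([.5528,.1119]);y=1.4515;ex=np.array([np.cos(y),np.sin(y)]);d=s['tcp_pos'][:2]-O
print(s['tcp_pos'],d@ex,d@[-ex[1],ex[0]],s['wrist_force'])
E
```

```text
clock: 4.95
tcp_pos: [0.584, 0.3544, 0.0924]
orientation: [-0.0, 0.998, -0.06, 0.001]
wrist_force: [0.1, -0.4, -0.0]
finger_gap: 0.0855
clock: 5.65
tcp_pos: [0.5784, 0.3152, 0.0913]
orientation: [-0.0, 0.998, -0.059, 0.0]
wrist_force: [-0.8, -0.6, -0.1]
finger_gap: 0.0854
[0.57840922 0.31515398 0.09130554] 0.2048572198066187 -0.0012372289164813168 [-0.75236706 -0.60240626 -0.06181578]
```

View pics/w3.png

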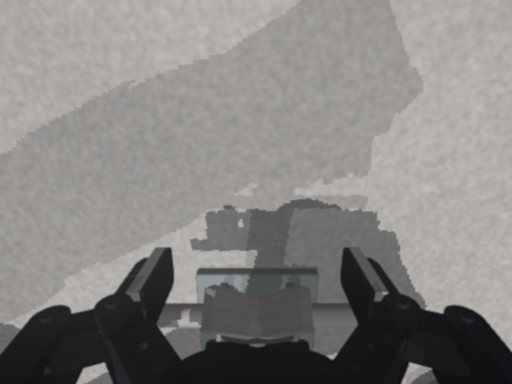

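w3 shows the fingers straddling the rest's head at (258,315), with the bar just behind them at row 316. I'll approach slowly until they touch.

```bash
python3 -m inch '[[0,0,0,0,0.06,0,0],[0,0,0,0,0.06,0,0],[0,0,0,0,0.04,0,0],[0,0,0,0,0.04,0,0],[0,0,0,0,0,0,0]]'
python3 -m inch '[[0,0,0,0,0.03,0,0],[0,0,0,0,0.03,0,0],[0,0,0,0,0,0,0]]'
python3 -m inch '[[0,0,0,0,0.03,0,0],[0,0,0,0,0.03,0,0],[0,0,0,0,0,0,0]]'
```

```text
clock: 6.2
tcp_pos: [0.5771, 0.3051, 0.0912]
orientation: [-0.0, 0.998, -0.059, -0.0]
wrist_force: [-0.6, 0.2, 0.4]
finger_gap: 0.0857
clock: 6.5
tcp_pos: [0.5771, 0.3047, 0.0916]
orientation: [-0.002, 0.998, -0.059, 0.0]
wrist_force: [0.1, 8.1, -1.2]
finger_gap: 0.0851
clock: 6.8
tcp_pos: [0.577, 0.3035, 0.0927]
orientation: [-0.004, 0.998, -0.058, 0.001]
wrist_force: [-0.6, 12.5, 2.8]
finger_gap: 0.0858
```

```bash
python3 -m inch '[[0,0,0,0,0.03,-0.025,0],[0,0,0,0,0.03,-0.025,0],[0,0,0,0,0.03,-0.025,0],[0,0,0,0,0.03,-0.025,0]]'
python3 -m inch '[[0,0,0,0,0.03,-0.022,0],[0,0,0,0,0.03,-0.022,0],[0,0,0,0,0.03,-0.022,0],[0,0,0,0,0.03,-0.022,0]]'
```

```text
clock: 7.2
tcp_pos: [0.5763, 0.2976, 0.0979]
orientation: [-0.004, 0.998, -0.058, 0.001]
wrist_force: [-0.3, 11.6, 3.1]
finger_gap: 0.085
clock: 7.6
tcp_pos: [0.5756, 0.2915, 0.1025]
orientation: [-0.004, 0.998, -0.058, 0.001]
wrist_force: [-1.3, 12.4, 4.0]
finger_gap: 0.0851
```

```bash
python3 -m inch '[[0,0,0,0,0.04,-0.022,0],[0,0,0,0,0.04,-0.022,0],[0,0,0,0,0.04,-0.021,0],[0,0,0,0,0.04,-0.02,0],[0,0,0,0,0.04,-0.019,0],[0,0,0,0,0.04,-0.018,0]]'
python3 -m inch '[[0,0,0,0,0.04,-0.016,0],[0,0,0,0,0.04,-0.015,0],[0,0,0,0,0.04,-0.014,0],[0,0,0,0,0.04,-0.013,0],[0,0,0,0,0.04,-0.012,0],[0,0,0,0,0.04,-0.011,0]]'
```

```text
clock: 8.2
tcp_pos: [0.5743, 0.2799, 0.1096]
orientation: [-0.004, 0.998, -0.058, 0.001]
wrist_force: [-2.5, 13.0, 8.0]
finger_gap: 0.0853
clock: 8.8
tcp_pos: [0.5736, 0.2663, 0.1131]
orientation: [-0.003, 0.998, -0.059, 0.002]
wrist_force: [-0.4, 7.7, 4.8]
finger_gap: 0.0852
```

```bash
python3 -m inch '[[0,0,0,0,0.04,-0.01,0],[0,0,0,0,0.04,-0.009,0],[0,0,0,0,0.04,-0.008,0],[0,0,0,0,0.04,-0.007,0],[0,0,0,0,0.04,-0.006,0],[0,0,0,0,0.04,-0.005,0]]'
python3 -m inch '[[0,0,0,0,0.04,-0.004,0],[0,0,0,0,0.04,-0.003,0],[0,0,0,0,0.04,-0.002,0],[0,0,0,0,0.04,-0.001,0],[0,0,0,0,0.04,0,0],[0,0,0,0,0.04,0,0]]'
```

```text
clock: 9.4
tcp_pos: [0.5714, 0.2521, 0.1139]
orientation: [-0.001, 0.998, -0.059, 0.001]
wrist_force: [0.4, 3.4, 3.9]
finger_gap: 0.0855
clock: 10.0
tcp_pos: [0.5689, 0.2391, 0.1132]
orientation: [0.0, 0.998, -0.06, -0.0]
wrist_force: [-0.9, 1.2, 0.8]
finger_gap: 0.0854
```

```bash
python3 -m inch '[[0,0,0,0,0.04,0,0],[0,0,0,0,0.04,0,0],[0,0,0,0,0.04,0,0],[0,0,0,0,0.04,0,0],[0,0,0,0,0.04,0.002,0],[0,0,0,0,0.04,0.002,0],[0,0,0,0,0,0,0]]'
python3 -m inch '[[0,0,0,0,0.04,0.004,0],[0,0,0,0,0.04,0.004,0],[0,0,0,0,0.02,0,0],[0,0,0,0,0.02,0,0],[0,0,0,0,0,0,0]]'
```

```text
clock: 10.7
tcp_pos: [0.5678, 0.2274, 0.1133]
orientation: [0.0, 0.998, -0.06, -0.0]
wrist_force: [-0.4, -0.5, -0.1]
finger_gap: 0.0852
clock: 11.2
tcp_pos: [0.5672, 0.2217, 0.113]
orientation: [0.0, 0.998, -0.059, 0.0]
wrist_force: [0.9, 0.2, -0.4]
finger_gap: 0.0856
```

Run:
```python
from h import *
s,im=snap("top","t4");s2,im2=snap("scene","s4");s3,w=snap("wrist","w4")
f=lambda a:cv2.resize(a,(380,285),interpolation=cv2.INTER_CUBIC)
cv2.imwrite("pics/m4.png",np.vstack([np.hstack([f(im[110:230,70:230]),f(im2[80:220,270:457])]),np.hstack([f(w),f(im)])]))
```

```text
(no output)
```

View pics/m4.png

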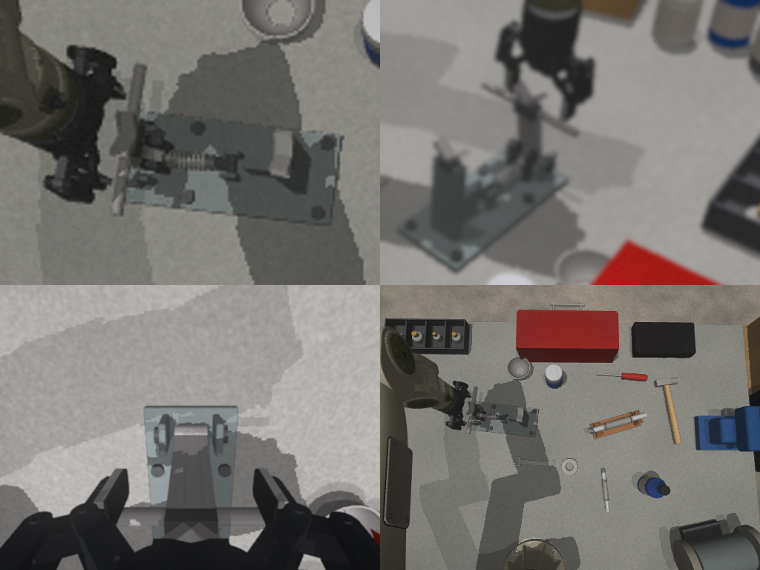

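The rest stands upright in the top and scene crops, with the bar a few mm ahead of the pads. Now I'll make contact and press.

```bash
python3 -m inch '[[0,0,0,0,0.02,0,0],[0,0,0,0,0.02,0,0],[0,0,0,0,0.02,0,0],[0,0,0,0,0.02,0,0],[0,0,0,0,0.02,0,0],[0,0,0,0,0,0,0]]'
python3 -m inch '[[0,0,0,0,0.02,0,0],[0,0,0,0,0.02,0,0],[0,0,0,0,0,0,0]]'
```

```text
clock: 11.95
tcp_pos: [0.5666, 0.2167, 0.113]
orientation: [0.0, 0.998, -0.059, 0.0]
wrist_force: [0.4, -0.2, -0.9]
finger_gap: 0.0856
clock: 12.25
tcp_pos: [0.5665, 0.2161, 0.113]
orientation: [-0.001, 0.998, -0.059, 0.0]
wrist_force: [0.5, 5.0, -0.7]
finger_gap: 0.0855
```

```bash
python3 -m inch '[[0,0,0,0,0.02,0,0],[0,0,0,0,0.02,0,0],[0,0,0,0,0.01,0,0],[0,0,0,0,0,0,0]]'
```

```text
clock: 12.65
tcp_pos: [0.5665, 0.216, 0.1131]
orientation: [-0.003, 0.998, -0.058, 0.0]
wrist_force: [0.8, 12.3, -2.8]
finger_gap: 0.0852
```

```bash
python3 -m inch '[[0,0,0,0,0.015,0,0],[0,0,0,0,0,0,0],[0,0,0,0,0,0,0]]'
python3 -m inch '[[0,0,0,0,0,0,0],[0,0,0,0,0,0,0],[0,0,0,0,0,0,0],[0,0,0,0,0,0,0],[0,0,0,0,0,0,0]]'
python3 -m inch '[[0,0,0,0,0,0,0],[0,0,0,0,0,0,0],[0,0,0,0,0,0,0],[0,0,0,0,0,0,0],[0,0,0,0,0,0,0]]'
```

```text
clock: 12.95
tcp_pos: [0.5665, 0.2159, 0.1131]
orientation: [-0.004, 0.998, -0.058, 0.0]
wrist_force: [1.2, 15.3, -3.3]
finger_gap: 0.0856
clock: 13.45
tcp_pos: [0.5665, 0.2159, 0.1131]
orientation: [-0.004, 0.998, -0.058, 0.0]
wrist_force: [2.3, 13.9, -3.1]
finger_gap: 0.0857
clock: 13.95
tcp_pos: [0.5665, 0.2159, 0.1132]
orientation: [-0.004, 0.998, -0.058, 0.0]
wrist_force: [1.5, 14.1, -3.8]
finger_gap: 0.0857
```

```bash
python3 -m inch '[[0,0,0,0,-0.2,0,0],[0,0,0,0,-0.5,0,0],[0,0,0,0,-0.5,0,0],[0,0,0,0,0,-0.5,0],[0,0,0,0,0,-0.8,0],[0,0,0,0,0,-0.8,0],[0,0,0,0,0,-0.8,0],[0,0,0,0,0,-0.8,0],[0,0,0,0,0.6,0,0],[0,0,0,0,0.7,0,0],[0,0,0,0,0,0,0],[0,0,0,0,0,0,0]]'
python3 -m inch '[[0,0,0,0,0.1,0,0],[0,0,0,0,0,0,0],[0,0,0,0,0,0,0]]'
python3 - <<'E'
from h import *
s,w=snap("wrist","w5");print(s['tcp_pos'],s['qvel'].round(3))
cv2.imwrite("pics/c6.png",cv2.resize(w[100:384,160:370],None,fx=2.1,fy=2.1,interpolation=cv2.INTER_CUBIC))
E
```

```text
clock: 15.15
tcp_pos: [0.5654, 0.206, 0.2982]
orientation: [0.0, 0.998, -0.06, 0.0]
wrist_force: [0.2, 1.0, -0.1]
finger_gap: 0.0852
clock: 15.45
tcp_pos: [0.5647, 0.2022, 0.2976]
orientation: [0.0, 0.998, -0.059, -0.0]
wrist_force: [-0.7, 0.1, -0.7]
finger_gap: 0.0854
[0.56470503 0.2022391  0.29763332] [0.002 0.    0.001 0.001 0.001 0.   ]
```

View pics/c6.png

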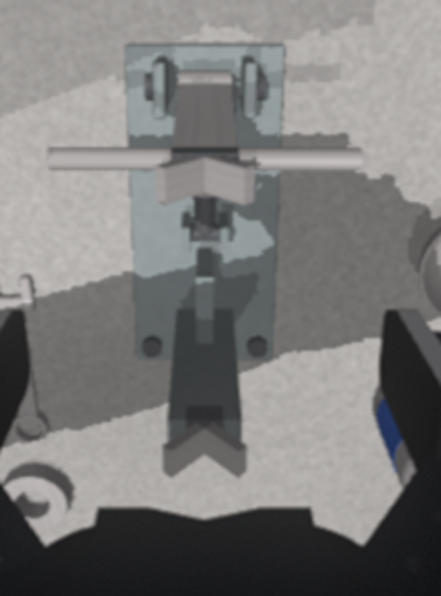

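Run:
```python
from h import *
w=cv2.imread("pics/w5.png")
cv2.imwrite("pics/c7.png",np.hstack([cv2.resize(w[160:210,225:295],None,fx=5.5,fy=5.5,interpolation=cv2.INTER_CUBIC),cv2.resize(w[285:335,225:295],None,fx=5.5,fy=5.5,interpolation=cv2.INTER_CUBIC)]))
```

```text
(no output)
```

View pics/c7.png

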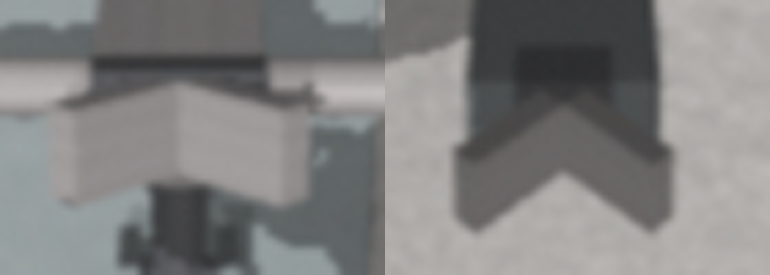

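Run:
```python
from h import *
s=env.get_state()
g=lambda x,y,x0,y0:(x/5.5+x0,y/5.5+y0)
r=[wray(s,*g(53,154,225,160),.17),wray(s,*g(310,152,225,160),.17)]
f=[wray(s,*g(70,184,225,285),.17),wray(s,*g(287,184,225,285),.17)]
print(r,f)
A=(r[0]+r[1])/2;B=(f[0]+f[1])/2;d=A-B
print("widths",np.linalg.norm(r[0]-r[1]),np.linalg.norm(f[0]-f[1]),"dist",np.linalg.norm(d),"yaw",np.arctan2(d[1],d[0]),"mid",(A+B)/2)
# ends of V along x
for q in [(53,108),(53,200)]: print('rest end',wray(s,*g(*q,225,160),.17)[:2])
for q in [(70,150),(70,218)]: print('fix end',wray(s,*g(*q,225,285),.17)[:2])
# plate corners & valley
print('valley',wray(s,*g(178,130,225,160),.147),wray(s,*g(178,135,225,285),.147))
```

```text
[array([0.54204982, 0.19761994, 0.17      ]), array([0.58722834, 0.19268584, 0.17      ])] [array([0.52338893, 0.04164763, 0.17      ]), array([0.56823005, 0.03641318, 0.17      ])]
widths 0.04544716016375776 0.045145597861132626 dist 0.1572538879299366 yaw 1.4507682594188644 mid [0.55522429 0.11709165 0.17      ]
rest end [0.54324692 0.20601799]
rest end [0.54082949 0.18905896]
fix end [0.52458558 0.05025006]
fix end [0.52217213 0.03290027]
valley [0.56370561 0.19234578 0.147     ] [0.54486432 0.03174561 0.147     ]
```

```bash
python3 -m inch '[[0,0,0,0.047,0.927,0,0],[0,0,0,0.047,0.927,0,0],[0,0,0,0.047,0.927,0,0],[0,0,0,0.047,0.927,0,0],[0,0,0,0.047,0.927,0,0],[0,0,0,0.047,0.927,0,0],[0,0,0,0.047,0.927,0,0],[0,0,0,0.047,0.927,0,0],[0,0,0,0.047,0.927,0,0],[0,0,0,0.047,0.927,0,0],[0,0,0,0.047,0.927,0,0]]'
python3 -m inch '[[0,0,-0.9,0,0,0.3,0],[0,0,-0.9,0,0,0.3,0],[0,0,-0.93,0,0,0.3,0],[0,0,0,0,0,0,0],[0,0,0,0,0,0,0],[0,0,0,0,0,0,0]]'
python3 - <<'E'
from h import *
s,w=snap("wrist","w6");R=Rt(s);print(s['tcp_pos'],np.arctan2(R[1,0],R[0,0]))
print(wproj(s,(.5295,-.3067,.062)))
E
```

```text
clock: 16.6
tcp_pos: [0.53, -0.3091, 0.298]
orientation: [0.0, 0.998, -0.059, 0.0]
wrist_force: [0.5, -0.6, 0.1]
finger_gap: 0.0855
clock: 17.2
tcp_pos: [0.5305, -0.3076, 0.254]
orientation: [0.001, 0.992, 0.13, 0.0]
wrist_force: [0.3, -0.2, -1.1]
finger_gap: 0.0855
[ 0.53053001 -0.30757665  0.25399128] 0.2607342070411321
[256.65798982 164.1530804 ]
```

View pics/w6.png

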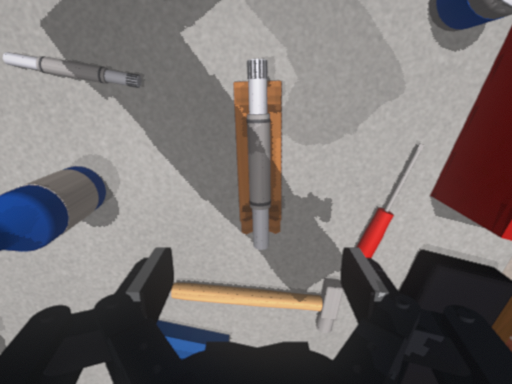

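w6 shows the larger shaft upright in the picture, from (257,59) to (262,250). Its thick middle runs from row 116 to about 206.

Run:
```python
from h import *
w=cv2.imread("pics/w6.png")
cv2.imwrite("pics/c8.png",cv2.resize(w[50:260,220:300],None,fx=2.8,fy=2.8,interpolation=cv2.INTER_CUBIC))
s=env.get_state()
a=wray(s,257.3,59,.062);b=wray(s,262,250,.062);print((a+b)/2,np.linalg.norm(a-b),np.arctan2(*(a-b)[1::-1]))
a=wray(s,259,118,.068);b=wray(s,260.5,204,.068);print((a+b)/2,np.linalg.norm(a-b))
```

```text
[ 0.53340374 -0.30634396  0.062     ] 0.22705606568027423 1.8600931872119362
[ 0.53236363 -0.30323021  0.068     ] 0.10094130274438627
```

View pics/c8.png

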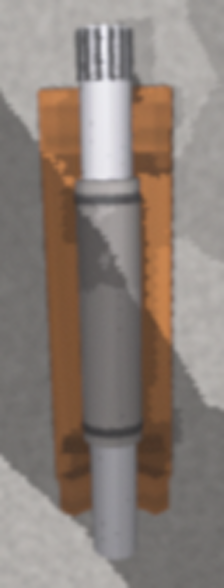

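```bash
python3 -m inch '[[0,0,-0.09,0.037,-0.02,0.5,0],[0,0,0,0,0,0.6,0],[0,0,0,0,0,0.6,0],[0,0,0,0,0,0.6,0],[0,0,0,0,0,0.6,0],[0,0,0,0,0,0.5,0],[0,0,0,0,0,0.4,0],[0,0,0,0,0,0.3,0],[0,0,0,0,0,0.12,0],[0,0,0,0,0,0,0],[0,0,0,0,0,0,0]]'
python3 - <<'E'
from h import *
s,w=snap("wrist","w7");R=Rt(s);print(s['tcp_pos'],np.arctan2(R[1,0],R[0,0]))
E
```

```text
clock: 18.35
tcp_pos: [0.5323, -0.3066, 0.0431]
orientation: [0.001, 0.991, 0.137, 0.001]
wrist_force: [-0.2, -0.9, 0.0]
finger_gap: 0.0856
[ 0.53230278 -0.30659902  0.04312241] 0.2747377963896741
```

View pics/w7.png

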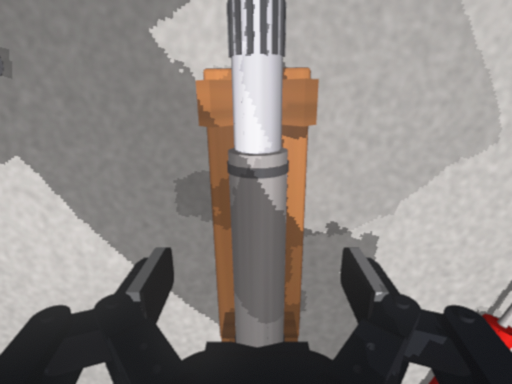

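```bash
python3 - <<'E'
from h import *
s=env.get_state();R=Rt(s);P=s['tcp_pos'].copy();P[2]=.072
for z in (.062,.072,.075):
    a=wray(s,258,151,z);print(z,(R.T@(a-s['tcp_pos'])))
E
python3 -m inch '[[0,0,0,0,0,0,0.3],[0,0,0,0,0,0,0.5],[0,0,0,0,0,0,1],[0,0,0,0,0,0,1],[0,0,0,0,0,0,1],[0,0,0,0,0,0,1],[0,0,0,0,0,0,1],[0,0,0,0,0,0,1]]' 60
```

```text
0.062 [ 7.31561396e-06 -5.75118098e-02 -1.87580974e-02]
0.072 [-2.12146668e-05 -5.94391917e-02 -2.87617773e-02]
0.075 [-2.97737511e-05 -6.00174062e-02 -3.17628813e-02]
clock: 19.2
tcp_pos: [0.533, -0.306, 0.0427]
orientation: [0.0, 0.991, 0.137, 0.001]
wrist_force: [5.4, 2.9, 2.0]
finger_gap: 0.0243
```

```bash
python3 -m inch '[[0,0,0,0,0,-0.1,1],[0,0,0,0,0,-0.2,1],[0,0,0,0,0,-0.4,1],[0,0,0,0,0,-0.6,1],[0,0,0,0,0,-0.8,1],[0,0,0,0,0,-0.8,1],[0,0,0,0,0,-0.7,1],[0,0,0,0,0,-0.5,1],[0,0,0,0,0,-0.2,1],[0,0,0,0,0,0,1]]' 80
python3 -m inch '[[0,0,0.3,0,0,0,1],[0,0,0.6,0,0,0,1],[0,0,0.7,0,0,0,1],[0,0,0.6,0,0,0,1],[0,0,0.4,0,0,0,1],[0,0,0.23,0,0,0,1],[0,0,0,0,0,0,1],[0,0,0,0,0,0,1]]'
python3 - <<'E'
from h import *
s,w=snap("wrist","w8");R=Rt(s);print(s['tcp_pos'],np.arctan2(R[1,0],R[0,0]),R[:,2],s['wrist_force'],s['ft_torque'])
T=np.array([.555,.1155]);d=T-s['tcp_pos'][:2];print(d,loc(s,[*d,0])*.05)
E
```

```text
clock: 20.2
tcp_pos: [0.5316, -0.3066, 0.2582]
orientation: [0.001, 0.991, 0.137, 0.001]
wrist_force: [1.0, 0.2, -5.3]
finger_gap: 0.0239
clock: 21.0
tcp_pos: [0.5308, -0.3058, 0.2551]
orientation: [-0.001, 0.998, -0.06, -0.001]
wrist_force: [0.5, 0.1, -4.2]
finger_gap: 0.0237
[ 0.53077069 -0.3057529   0.25514541] -0.11962628297675923 [-0.00270137  0.0017685  -0.99999479] [ 0.47671535  0.10078108 -4.17502125] [-0.0236999  -0.03566509  0.02068721]
[0.02422931 0.4212529 ] [-0.02621656 -0.42113334  0.00067953]
```

View pics/w8.png

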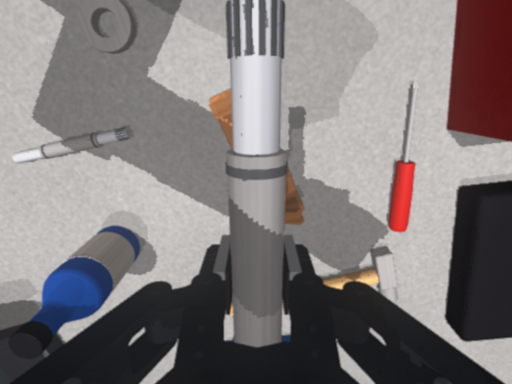

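```bash
python3 -m inch '[[0,0,0,-0.04,-0.3,0,1],[0,0,0,-0.05,-0.6,0,1],[0,0,0,-0.05,-0.85,0,1],[0,0,0,-0.05,-0.85,0,1],[0,0,0,-0.05,-0.85,0,1],[0,0,0,-0.05,-0.85,0,1],[0,0,0,-0.05,-0.85,0,1],[0,0,0,-0.05,-0.85,0,1],[0,0,0,-0.05,-0.85,0,1],[0,0,0,-0.05,-0.8,0,1],[0,0,0,-0.03,-0.5,0,1],[0,0,0,0,-0.2,0,1]]'
python3 -m inch '[[0,0,0,0,0,0,1],[0,0,0,0,0,0,1],[0,0,0,0,0,0,1]]'
python3 - <<'E'
from h import *
s,w=snap("wrist","w9");R=Rt(s);print(s['tcp_pos'],np.arctan2(R[1,0],R[0,0]),R[:,2])
T=np.array([.555,.1155]);d=T-s['tcp_pos'][:2];print(d,loc(s,[*d,0])*.05)
s2,t=snap("top","t9")
f=lambda a:cv2.resize(a,(400,300),interpolation=cv2.INTER_CUBIC)
cv2.imwrite("pics/m9.png",np.hstack([f(w),f(t[110:230,70:230])]))
E
```

```text
clock: 22.25
tcp_pos: [0.5549, 0.1147, 0.2569]
orientation: [-0.0, 0.998, -0.058, -0.0]
wrist_force: [0.1, -0.7, -4.0]
finger_gap: 0.0237
clock: 22.55
tcp_pos: [0.5557, 0.1103, 0.2569]
orientation: [0.0, 0.998, -0.061, -0.0]
wrist_force: [-0.8, -0.3, -4.1]
finger_gap: 0.0236
[0.55571704 0.11031246 0.25694099] -0.12171389423004908 [-1.70153759e-04 -4.94616813e-04 -9.99999863e-01]
[-0.00071704  0.00518754] [-1.34157739e-03 -5.06210133e-03 -2.44383583e-06]
```

View pics/m9.png

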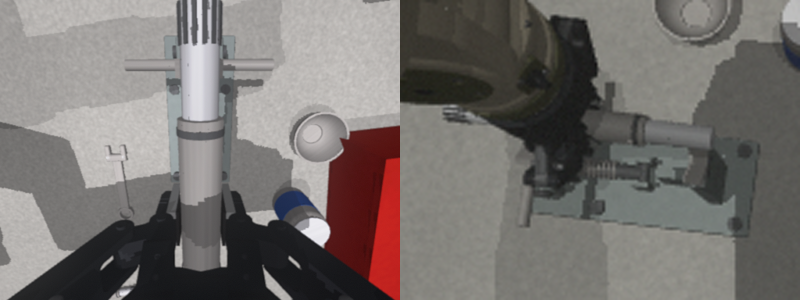

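Run:
```python
from h import *
w=cv2.imread("pics/w9.png");t=cv2.imread("pics/t9.png")
cv2.imwrite("pics/c9.png",np.vstack([cv2.resize(t[130:200,140:230],(450,350),interpolation=cv2.INTER_CUBIC),]))
ex=np.array([np.cos(1.451),np.sin(1.451)])
for p in [(194.8,164)]:
    e=ray("top",*p,.276);print(e, e[:2]+.11*ex)
```

```text
[0.54488865 0.00327432 0.276     ] [0.55803475 0.11248595]
```

View pics/c9.png

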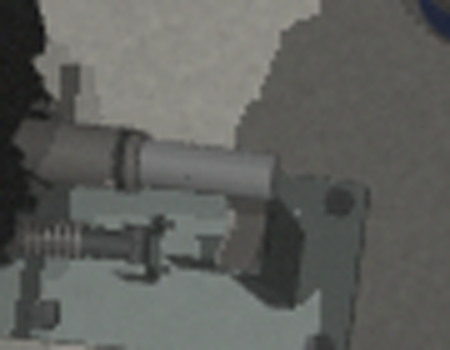

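```bash
python3 -m inch '[[0,0,0,-0.02,-0.02,0.1,1],[0,0,0,0,0,0.25,1],[0,0,0,0,0,0.3,1],[0,0,0,0,0,0.3,1],[0,0,0,0,0,0.3,1],[0,0,0,0,0,0.25,1],[0,0,0,0,0,0.15,1],[0,0,0,0,0,0.1,1],[0,0,0,0,0,0,1],[0,0,0,0,0,0,1]]'
python3 - <<'E'
from h import *
s,w=snap("scene","s10");s2,w2=snap("wrist","w10")
f=lambda a:cv2.resize(a,(400,300),interpolation=cv2.INTER_CUBIC)
cv2.imwrite("pics/m10.png",np.hstack([f(w[80:220,270:457]),f(w2)]))
E
```

```text
clock: 23.65
tcp_pos: [0.5553, 0.1126, 0.1699]
orientation: [0.0, 0.998, -0.06, 0.0]
wrist_force: [-0.7, 0.4, -4.1]
finger_gap: 0.0238
```

View pics/m10.png

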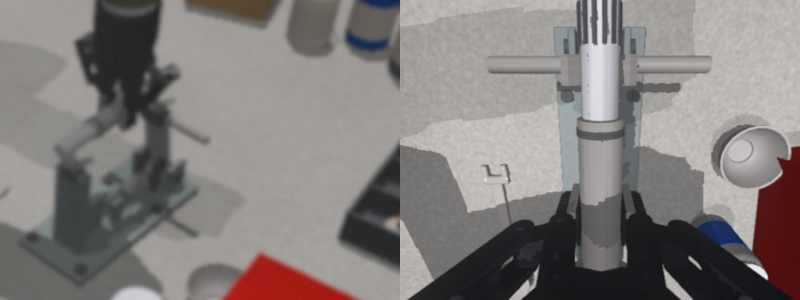

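The shaft lies above both V's: in the wrist picture its axis (u=600) is on the bar's middle, (488+712)/2. I'll lower it slowly.

```bash
python3 -m inch '[[0,0,0,0,0,0.06,1],[0,0,0,0,0,0.06,1],[0,0,0,0,0,0.06,1],[0,0,0,0,0,0.06,1],[0,0,0,0,0,0.06,1],[0,0,0,0,0,0.04,1],[0,0,0,0,0,0.02,1],[0,0,0,0,0,0,1]]'
python3 -m inch '[[0,0,0,0,0,0.02,1],[0,0,0,0,0,0.02,1],[0,0,0,0,0,0,1]]'
python3 -m inch '[[0,0,0,0,0,0.02,1],[0,0,0,0,0,0.02,1],[0,0,0,0,0,0,1]]'
```

```text
clock: 24.55
tcp_pos: [0.5548, 0.1126, 0.1513]
orientation: [0.0, 0.998, -0.06, -0.0]
wrist_force: [0.4, -0.3, -3.7]
finger_gap: 0.0236
clock: 24.85
tcp_pos: [0.5549, 0.1125, 0.1494]
orientation: [0.0, 0.998, -0.06, -0.0]
wrist_force: [-0.3, -0.7, -3.7]
finger_gap: 0.0239
clock: 25.15
tcp_pos: [0.5548, 0.1126, 0.1473]
orientation: [0.0, 0.998, -0.06, -0.0]
wrist_force: [-0.4, 0.7, -4.0]
finger_gap: 0.0244
```

```bash
python3 -m inch '[[0,0,0,0,0,0.02,1],[0,0,0,0,0,0.02,1],[0,0,0,0,0,0,1]]'
python3 -m inch '[[0,0,0,0,0,0.02,1],[0,0,0,0,0,0,1],[0,0,0,0,0,0,1]]'
```

```text
clock: 25.45
tcp_pos: [0.555, 0.1126, 0.1463]
orientation: [0.0, 0.998, -0.06, 0.0]
wrist_force: [-2.5, -0.1, 2.6]
finger_gap: 0.0239
clock: 25.75
tcp_pos: [0.555, 0.1126, 0.1461]
orientation: [-0.0, 0.998, -0.06, 0.001]
wrist_force: [-4.7, -0.9, 8.7]
finger_gap: 0.0238
```

```bash
python3 -m inch '[[0,0,0,-0.02,0,0,1],[0,0,0,0,0,-0.01,1],[0,0,0,0,0,0,1]]'
```

```text
clock: 26.05
tcp_pos: [0.5546, 0.1127, 0.1458]
orientation: [-0.0, 0.998, -0.06, 0.001]
wrist_force: [-0.9, -0.3, 6.5]
finger_gap: 0.0239
```

```bash
python3 -m inch '[[0,0,0,0,0,0,0.7],[0,0,0,0,0,0,0.65],[0,0,0,0,0,0,0.6],[0,0,0,0,0,0,0.5],[0,0,0,0,0,0,0.3],[0,0,0,0,0,0,0],[0,0,0,0,0,0,0],[0,0,0,0,0,0,0]]' 20
python3 - <<'E'
from h import *
s,w=snap("scene","s11");s2,w2=snap("wrist","w11");print(s2['tcp_pos'],s2['wrist_force'],s2['finger_gap'])
f=lambda a:cv2.resize(a,(400,300),interpolation=cv2.INTER_CUBIC)
cv2.imwrite("pics/m11.png",np.hstack([f(w[80:220,270:457]),f(w2)]))
E
```

```text
clock: 26.85
tcp_pos: [0.5539, 0.1127, 0.1449]
orientation: [0.0, 0.998, -0.06, -0.0]
wrist_force: [0.3, -0.4, 0.5]
finger_gap: 0.0856
[0.55392615 0.11269516 0.1449559 ] [-0.06734789  0.00865947 -0.99711533] 0.08525749388665146
```

View pics/m11.png

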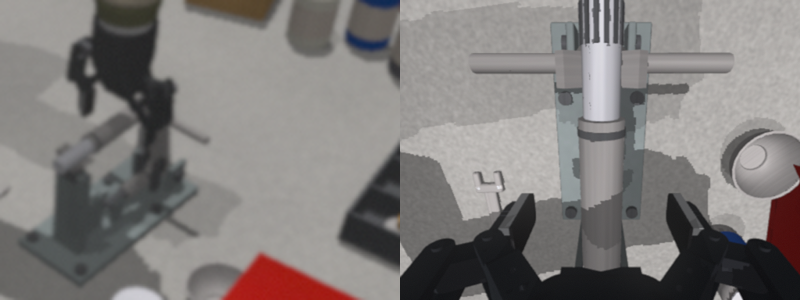

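The fingers are open, and the shaft rests in the V's centred between them. I'll retreat straight up, then move aside to look.

```bash
python3 -m inch '[[0,0,0,0,0,-0.1,0],[0,0,0,0,0,-0.3,0],[0,0,0,0,0,-0.6,0],[0,0,0,0,0,-0.8,0],[0,0,0,0,0,-0.8,0],[0,0,0,0,0,-0.8,0],[0,0,0,0,-0.8,0,0],[0,0,0,0,-0.8,0,0],[0,0,0,0,-0.5,0,0],[0,0,0,0,0,0,0],[0,0,0,0,0,0,0],[0,0,0,0,0,0,0]]'
python3 - <<'E'
from h import *
s,w=snap("wrist","w12");s1,t=snap("top","t12");s2,sc=snap("scene","s12");print(s['tcp_pos'])
f=lambda a:cv2.resize(a,(400,300),interpolation=cv2.INTER_CUBIC)
cv2.imwrite("pics/m12.png",np.vstack([np.hstack([f(w),f(t[110:230,70:230])]),np.hstack([f(sc[80:220,270:457]),f(t)])]))
cv2.imwrite("pics/c12.png",cv2.resize(w[80:384,160:370],None,fx=1.9,fy=1.9,interpolation=cv2.INTER_CUBIC))
E
```

```text
clock: 28.15
tcp_pos: [0.5664, 0.2161, 0.3151]
orientation: [0.0, 0.998, -0.06, -0.0]
wrist_force: [0.8, -0.3, -0.8]
finger_gap: 0.0854
[0.56641782 0.21614203 0.31512384]
```

View pics/m12.png

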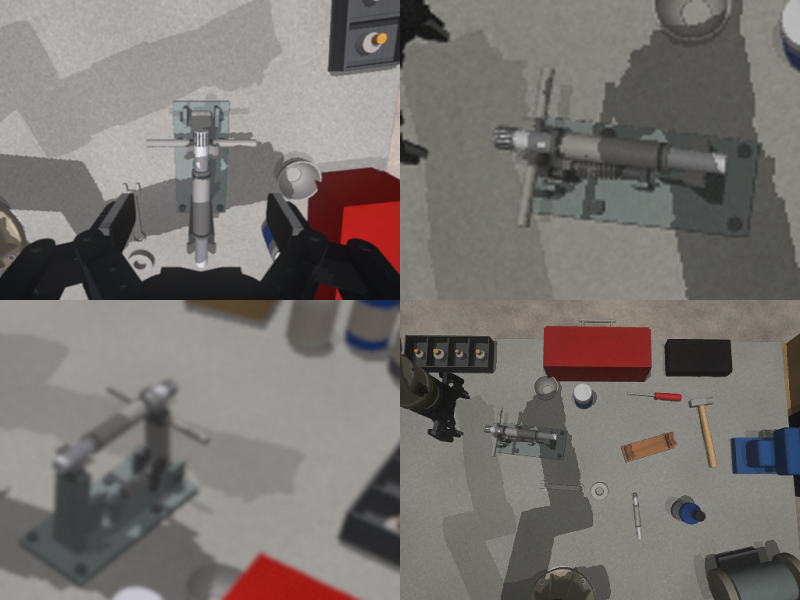

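View pics/c12.png

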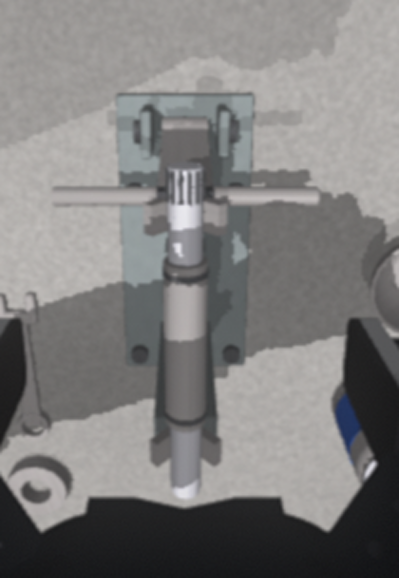

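Run:
```python
from h import *
s=env.get_state();g=lambda x,y:(x/1.9+160,y/1.9+80)
a=wray(s,*g(185,169),.165);b=wray(s,*g(185.5,493),.165);c=(a+b)/2
print(c,np.linalg.norm(a-b),'yaw',np.arctan2(*(a-b)[1::-1]))
l,r=wray(s,*g(52,196),.135),wray(s,*g(320,196),.135);print('bar',(l+r)/2)
# shaft ends also in top
t=[ray("top",(x-400)/2.5+70,y/2.5+110,.165) for x,y in [(494,137),(728,163)]];print((t[0]+t[1])/2,np.linalg.norm(t[0]-t[1]))
print(s['clock'],s['wrist_force'],abs(s['qvel']).max())
env.hand_in()
```

```text
[0.55422637 0.11059797 0.165     ] 0.22399951091379228 yaw 1.4518797232236238
bar [0.56517936 0.19729751 0.135     ]
[0.55364679 0.11510872 0.165     ] 0.22386525389055859
28.3 [-0.45926689  0.25711418  0.93604446] 0.002173718505556317
the job is handed in; nothing more can be done
```

The folding rest is up against its stop, and the shaft lies in both V's of the cradle. I handed the job in at 28.3 s of the 72 s allowed; no verdict is reported.

**Rest:** With the open fingers straddling its head, I pushed the crossbar up until the rest snapped upright. The readings, taken at the end of each move, stayed below about 16 N (limit 25 N). I then pressed it against the stop at about 14–15 N for just over 1 s.

**Shaft:** I took the larger, stepped shaft from the wooden stand and turned it in line with the cradle. I lowered it until it touched, with about 12 N of contact force, and let go.

**Last checks:**
- **Angle:** the shaft's axis reads 1.452 rad in the world frame, against 1.451 rad for the cradle.
- **Centre:** the wrist camera puts it at (0.554, 0.111) and the top camera at (0.554, 0.115). My two estimates of the seat point were (0.553, 0.112) and (0.555, 0.117).
- **Disagreement:** along the cradle the two cameras differ by about 5 mm, on the shaft and on the seat. That is well inside the 18 mm allowed. Across the cradle they agree to about 2 mm, and the V's centre the shaft.
- **Height:** I did not measure it after release. Contact came with the shaft's axis at about 165 mm, as the description gives.
- **Surroundings:** in the last pictures the rest is upright, the bystanders look unmoved, and the gripper is clear of everything.

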